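# Set up the figure display on the plank

### The arm

A 6-joint arm with a two-finger parallel gripper is mounted at the origin on the work surface. World frame = base frame: x ahead of the robot, y to its left, z up, the work surface at z = 0. Lengths are in m, angles in rad, forces in N, time in s.
With the tool pointing down it reaches from about 0.425 to 0.95 m from the base axis. Payload 3.5 kg.
Tool frame: the origin (TCP) lies at the very end of the fingers, on their centre line; the grasp point (between the pads) lies 19 mm behind it; z points along the fingers, y is the direction in which the jaws open and shut (so a half turn about z gives the same grasp; the last joint's range is limited). The gripper opens to 85 mm and grips with 20 to 120 N. Pads are 22 mm wide; open, the fingers measure 114 mm over their backs; the gripper's body (76 mm by 85 mm) begins 54 mm behind the grasp point. The pads swing forward as they close: fully open they stand 13 mm farther back than shut.
Start: joints at [-1.406, 0.286, 1.577, -0, 1.279, -0.15], TCP at [0.209, -0.642, 0.231] pointing down, gripper open.
Joint ranges: [-2.77, 2.77], [-0.9, 2.22], [0.21, 2.48], [-1.53, 4.67], [0.24, 2.81], [-2.84, 2.84]. Speed limits (rad/s): [2.79, 2.79, 3.14, 3.14, 3.14, 3.14].

### API

Orientations are given as a unit quaternion [x, y, z, w].
In Python, from plant import get_state, vision, ctrl, cut_out gives the robot as it stands.
- The arm moves only by the tool jog_arm, never from a script. Its argument "commands" is text: rows parted by semicolons, each of 6 numbers parted by spaces: the shift along the world's x, y, z in m, then the turn, a rotation vector about the world's x, y, z in rad. A call has 1 to 20 rows; each row is the pose to reach, as a shift and turn from the pose commanded when the call began; what a row does not reach only later rows make up. A row lasts 1/8 s, in which the tool goes at most 62.5 mm and 10.7 degrees, less where a joint would pass 70% of its speed; a pose out of reach is approached as far as the arm can. A call with a gripper value outside its range is refused whole. "gripper" is the opening in per cent of the stroke, from 0 (shut) to 100 (fully open), set as the call begins (left out, the last holds). The fingers move at their own pace and stop on an object; "grip_force" is the grip in N (left out, the last holds). Time passes only in rows, so rows that repeat a pose let the fingers close. It gives the time, the measured TCP pose, the force and the opening at its end, in the units of the state.
- get_state(): the state, without advancing time (a new reading comes with each control period).
- vision.read_camera(name): name is "side" or "top" or "wrist"; returns a dict with "frame" (400x640x3 uint8, red, green, blue), "z_map" (400x640 float32, m along the optical axis (not along the pixel's ray), 0 where there is no reading), "fx", "fy", "cx", "cy" (pixels), "R" (3x3) and "t" (3): a world point X has camera coordinates R X + t. Camera axes: x right, y down, z forward; pixel columns grow to the right and rows downward; lengths in m; the calibration is good to about 2 mm. A picture is of the moment at which its call begins.
- ctrl.sign_off(): hands the job in, once; it reports no verdict.
Trained networks look in the newest picture that a camera, given by its name, has taken for a name from the list of things; names that differ only in an ending like _2 or _b are one class to them, and where a whole thing is asked for, a point or a joint stands for the part that bears it (a point fixed in the world has none). Each returns a list of dicts, best first, with "conf" (0 to 1); they miss things now and then, are a little off and sometimes report something else, mostly with a low value. They report only what shows in the picture. A call takes as long as a camera call. They do not tell look-alikes from the thing itself.
- cut_out(camera, query): "pixels" (400x640 bool, what is visible of it) and "box" ([centre column, centre row, width, height] in pixels, round what is visible of it).
The state is a dict: "time": time; "qpos": joint angles; "dq": joint speeds; "joint_efforts": joint torques, N m; "eef_pos": TCP position; "tcp_rot": TCP orientation; "contact_force": force on the tool from outside, world axes, zero at the start; "wrist_torque": the same for the moment, N m; "opening": opening from 0.0 (shut) to 1.0 (fully open).
Only numpy, scipy, OpenCV 4.12 (cv2) and the standard library are available. Lean on these libraries where they do the work, as an engineer would, in place of code of your own. Each camera call takes 0.05 s, during which the arm holds its last target.

### The job

Set up the display of papier-mache figures on the wooden plank: put the round wooden plinth on the middle one of the plank's three pale patches and stand the figure with two feelers on top of the plinth, put the squat domed figure on the patch between the plinth and the plank's white plaster stub, and the long-necked figure on the patch on the plinth's other side. Each stands upright, centred on its patch or on the plinth, facing any way, and is let go. Tip none of them over and leave the thread cone, the white jar and the scissors where they are.

Things in the scene. Friction and masses are not known exactly. Their poses are not given: they have to be found in the camera images.
- plank: Wooden plank, 310 x 100 x 22 mm, fixed flat on the table over a thin cardboard disc, at any yaw. Origin: centre of its underside; x along its length, z up. At its -x end, at x = -130 mm, stands a fixed white plaster stub, 30 mm tall, 28 wide. On its top (z = 22) lie three flat pale patches, 62 mm across, on the centre line at x = -60 (by the stub), +30 (middle) and +120 mm. Patches are mere marks.
- plinth_mid (a point): Round plinth of pale wood, loose: upright disc 60 mm in diameter, 40 mm tall, about 0.11 kg, flat top. The point is its centre, 20 mm above its underside; z up.
- feelers_mid (a point): Black papier-mache figure with two feelers, loose, 0.09 kg, 115 mm tall: white plaster foot 44 mm across, round black head 56 mm across with upright sides 46 to 66 mm above the underside, head top at 86 mm; two thin ball-tipped feelers lean out along its +y and -y to 40 mm from its axis: grip it along its own x. Foot heavy. Point on its axis, 57.5 mm above the underside; z up.
- longneck_mid (a point): Black papier-mache figure with a thin neck and one small ball head with a snout, loose, 0.08 kg, 114 mm tall: white plaster foot 44 mm across, round black body 46 mm across with upright sides 34 to 70 mm above the underside, 16 mm neck above 80 mm, 28 mm head; its foot is the heavier part. Point on its axis, 57 mm above the underside; z up.
- squat_mid (a point): Black papier-mache figure, a squat dome with two small white eyes and no neck or feelers, loose, about 0.10 kg: round, 60 mm in diameter with upright sides from 6 to 32 mm, 50 mm tall. The point lies on its axis 25 mm above the underside; z up.
- cone_mid (a point): Bystander, leave alone: cream cone of thread standing on the table beyond the work, 72 mm across the foot, 120 mm tall. The point lies on its axis 60 mm up.
- jar_mid (a point): Bystander, leave alone: closed white jar standing on the table, 66 mm in diameter, 85 mm tall. The point is its centre, 42.5 mm up.
- scissors_mid (a point): Bystander, leave alone: pair of scissors with red handles lying flat on the table, 195 mm long, 80 mm wide, 8 mm thick. The point is at its pivot, 4 mm above the table; blades to its +x.
Things that resemble listed ones, but are neither listed nor needed, are in the scene too. Leave any orange look-alike of the part that bears longneck_mid alone.

How it is judged:
By the outcome, as a careful person would: the job done as asked, in the order asked, and still so for the second after the job is handed in, with the robot touching nothing.
It also fails if it takes over 118 s, if anything falls off the work surface, if the arm or the gripper's body presses on something with over 40 N, if the wrist force passes 120 N, or if a joint passes its speed limit or range.

## Working session

There is one attempt and no reset: what is moved stays moved. The work goes in short steps, Python scripts to look and compute and a tool call to move; the robot and the scene stay as the last step left them, time stands still between calls to the robot, and variables do not carry over. Pictures are saved under pics/ and viewed, and the job is handed in when it is done.

Besides the shell and the picture viewer there is one more tool, called after "Call:" as name(argument=value, ...) on one line, values as JSON. jog_arm: Moves the arm, as the interface text tells. Its arguments: {"type":"object","properties":{"commands":{"type":"string"},"gripper":{"type":"number"},"grip_force":{"type":"number"}},"required":["commands"]}

```bash
mkdir -p pics; ls; cat > h.py <<'E'
import numpy as np,cv2,pickle
from plant import get_state, vision, ctrl, cut_out
def snap(n,fn):
    d=vision.read_camera(n); cv2.imwrite('pics/'+fn,d['frame'][:,:,::-1]); pickle.dump(d,open(f'/tmp/{fn}.pkl','wb')); return d
def world(d):
    z=d['z_map'];v,u=np.mgrid[0:z.shape[0],0:z.shape[1]]
    c=np.stack([(u-d['cx'])/d['fx']*z,(v-d['cy'])/d['fy']*z,z],-1)
    return (c-d['t'])@d['R']
E
python3 - <<'E'
from h import *
print(get_state())
for n in ['top','side']:
    d=snap(n,n+'1.png'); print(n,d['t'],-d['R'].T@d['t'])
    W=world(d)
    for q in ['plank','plinth_mid','feelers_mid','longneck_mid','squat_mid','cone_mid','jar_mid','scissors_mid']:
        for r in cut_out(n,q):
            m=r['pixels']&(d['z_map']>0); p=W[m]
            if len(p): print(q,round(r['conf'],2),np.round(r['box']),np.round(np.median(p,0),3),np.round(p.min(0),3),np.round(p.max(0),3))
E
```

```text
pics
{'time': 0.0, 'qpos': array([-1.40602137e+00,  2.87173787e-01,  1.57820942e+00,  4.10176205e-05,
        1.27861788e+00, -1.50024848e-01]), 'dq': array([-3.96115823e-04, -8.51087998e-05,  4.04445615e-04, -1.25045199e-03,
        3.84879144e-04, -3.09451264e-04]), 'joint_efforts': array([-1.14469796e-03, -4.05980802e+01, -2.92623156e+01, -1.31072707e-04,
        5.84612731e-03,  3.29217123e-06]), 'eef_pos': array([ 0.20890745, -0.64115005,  0.22992423]), 'tcp_rot': array([ 9.87638402e-01,  1.56744814e-01,  1.07508527e-05, -1.20433138e-03]), 'contact_force': array([ 0.67464987, -0.04941888,  0.33264447]), 'wrist_torque': array([0.01021942, 0.014376  , 0.06455897]), 'opening': 1.000760830156683}
top [-0.0660438   0.60203961  1.15458807] [ 0.52885178 -0.0378672   1.19112089]
plank 0.86 [307. 219. 165. 163.] [ 0.564 -0.013  0.001] [ 0.367 -0.211 -0.008] [0.766 0.185 0.055]
plinth_mid 0.69 [418. 216.  28.  23.] [ 0.581 -0.277  0.038] [ 0.553 -0.318 -0.01 ] [ 0.61  -0.25   0.045]
feelers_mid 0.6 [163. 270.  38.  30.] [0.444 0.3   0.079] [ 0.407  0.28  -0.006] [0.475 0.358 0.118]
longne
[... 1344 characters left out ...]
399. 170.  20.  39.] [ 0.437 -0.285  0.057] [ 0.417 -0.525 -0.   ] [ 0.479 -0.269  0.117]
longneck_mid 0.65 [272. 288.  29.  29.] [0.573 0.304 0.038] [0.55  0.267 0.001] [0.628 0.32  0.052]
squat_mid 0.98 [270. 292.  28.  32.] [0.573 0.305 0.038] [ 0.55   0.262 -0.   ] [0.629 0.32  0.052]
cone_mid 0.86 [218. 242.  28.  53.] [0.74  0.24  0.055] [ 0.716  0.098 -0.001] [0.868 0.26  0.124]
jar_mid 0.83 [291. 167.  21.  34.] [ 0.753 -0.185  0.056] [ 0.728 -0.234  0.001] [ 0.792 -0.17   0.09 ]
scissors_mid 0.77 [249. 210.  32.  36.] [ 0.797 -0.016  0.007] [ 0.768 -0.081 -0.003] [0.853 0.113 0.013]
scissors_mid 0.7 [218. 242.  27.  53.] [0.741 0.24  0.055] [ 0.716  0.078 -0.001] [0.845 0.26  0.124]
```

```bash
python3 - <<'E'
import cv2
a=cv2.imread('pics/top1.png')[90:330,130:500];cv2.imwrite('pics/top1c.png',cv2.resize(a,None,fx=2.1,fy=2.1,interpolation=cv2.INTER_CUBIC))
a=cv2.imread('pics/side1.png')[120:350,190:450];cv2.imwrite('pics/side1c.png',cv2.resize(a,None,fx=2.6,fy=2.6,interpolation=cv2.INTER_CUBIC))
E
```

```text
(no output)
```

View pics/top1c.png

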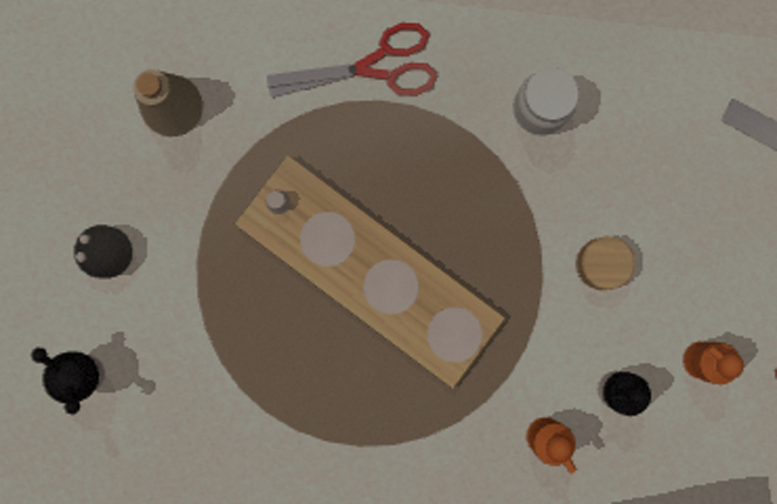

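View pics/side1c.png

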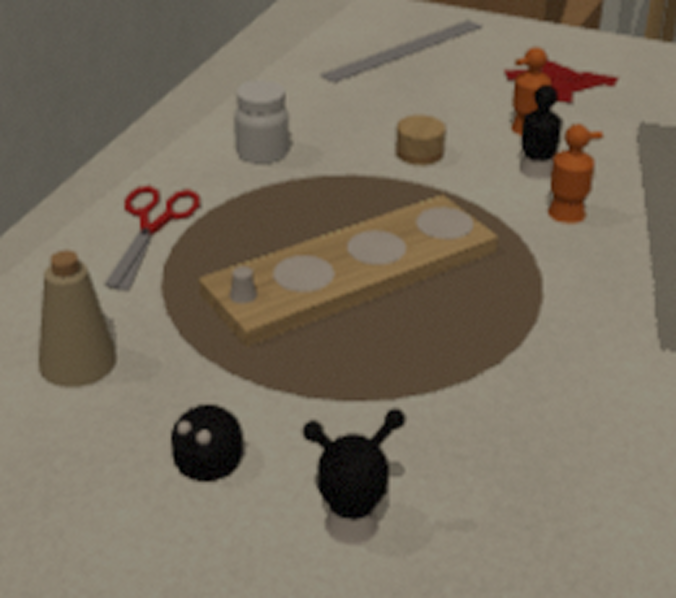

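```bash
cat > fit.py <<'E'
from h import *
from scipy.optimize import least_squares
def circ(P,r=None):
    def f(p):
        rr=r if r else p[2]
        return np.hypot(P[:,0]-p[0],P[:,1]-p[1])-rr
    x0=np.r_[np.median(P,0)[:2],[] if r else .025]
    return least_squares(f,x0,loss='soft_l1',f_scale=.002)
def near(W,c,rad,z0,z1):
    m=(np.hypot(W[...,0]-c[0],W[...,1]-c[1])<rad)&(W[...,2]>z0)&(W[...,2]<z1); return W[m]
E
python3 - <<'E'
from fit import *
D={n:pickle.load(open(f'/tmp/{n}1.png.pkl','rb')) for n in ['top','side']}
Ws={n:world(d) for n,d in D.items()}
for n,W in Ws.items():
    d=D[n]; print(n)
    P=near(W,(.565,-.013),.2,.016,.03)
    (c,s,a)=cv2.minAreaRect(P[:,:2].astype(np.float32)); print('plank',np.round(c,4),np.round(s,4),a,np.median(P[:,2]))
    S=near(W,(.65,.09),.06,.045,.06); print('stub',S.mean(0) if len(S) else 0)
    print('table z',np.median(near(W,(.45,.0),.03,-.02,.02)[:,2]))
    # patches: low saturation on the plank top
    hsv=cv2.cvtColor(d['frame'],cv2.COLOR_RGB2HSV)
    m=((hsv[...,1]<60)&(np.abs(W[...,2]-.022)<.008)&(np.hypot(W[...,0]-.565,W[...,1]+.013)<.2)).astype(np.uint8)
    k,l,st,ce=cv2.connectedComponentsWithStats(m)
    for i in range(1,k):
        if st[i,4]>100:
            Q=W[l==i]; 
            (c2,s2,a2)=cv2.minAreaRect(Q[:,:2].astype(np.float32)); print(' patch',st[i,4],Q.mean(0).round(4),np.round(c2,4),np.round(s2,4))
    for nm,c,rad,bands in [('plinth',(.58,-.277),.045,[(.008,.034,.03),(.036,.05,None)]),('feel',(.443,.31),.045,[(.046,.066,.028),(.06,.09,None)]),
        ('long',(.44,-.292),.04,[(.034,.07,.023),(.04,.068,None),(.086,.125,None)]),('squat',(.58,.29),.05,[(.006,.032,.03),(.01,.032,None)])]:
        for z0,z1,r in bands:
            P=near(W,c,rad,z0,z1)
            if len(P)>10:
                f=circ(P,r); print(nm,z0,z1,len(P),np.round(f.x,4),'cost',round(np.sqrt(2*f.cost/len(P)),4),'mid',((P.min(0)+P.max(0))/2).round(4)[:2],'mean',P.mean(0).round(4))
    B=near(W,(.443,.31),.07,.09,.13)
    km=cv2.kmeans(B[:,:2].astype(np.float32),2,None,(3,50,1e-5),5,cv2.KMEANS_PP_CENTERS); print('balls',km[2])
    for c in [(.476,-.385),(.386,-.214)]:
        P=near(W,c,.05,.034,.07);print('orange',circ(P,.023).x)
E
```

```text
top
plank [ 0.5665 -0.0131] [0.3104 0.1   ] 54.518821716308594 0.021474454853439795
stub [0.64174148 0.0920855  0.05002368]
table z 0.00041625276152372666
 patch 514 [0.6014 0.0357 0.022 ] [0.6023 0.0355] [0.059  0.0589]
 patch 514 [ 0.5492 -0.0376  0.0217] [ 0.5495 -0.0373] [0.0588 0.0588]
 patch 516 [ 0.4969 -0.1109  0.0219] [ 0.4979 -0.1109] [0.0593 0.0572]
plinth 0.008 0.034 55 [ 0.5818 -0.2809] cost 0.0019 mid [ 0.5817 -0.2751] mean [ 0.5787 -0.2602  0.0229]
plinth 0.036 0.05 449 [ 0.5818 -0.2801  0.0206] cost 0.0041 mid [ 0.5813 -0.2798] mean [ 0.5814 -0.2802  0.0394]
feel 0.046 0.066 67 [0.4411 0.3085] cost 0.0007 mid [0.4429 0.3033] mean [0.4466 0.2892 0.0569]
feel 0.06 0.09 445 [0.4425 0.3042 0.0184] cost 0.0039 mid [0.4416 0.307 ] mean [0.4433 0.3034 0.0774]
long 0.034 0.07 100 [ 0.4378 -0.2999] cost 0.0011 mid [ 0.4387 -0.2986] mean [ 0.4426 -0.288   0.0571]
long 0.04 0.068 68 [ 0.4382 -0.2987  0.0219] cost 0.0007 mid [ 0.4387 -0.2986] mean [ 0.4436 -0.2868  0.0576]
long 0.086 0.125 162 [ 0.4383 -0.2948  0.0105] cost 0.0033 mid [ 0.4382 -0.2922] mean [ 0.4386 -0.2934  0.10
[... 1053 characters left out ...]
0036 mid [0.4411 0.3131] mean [0.4376 0.3185 0.0761]
long 0.034 0.07 152 [ 0.4396 -0.3008] cost 0.0017 mid [ 0.4389 -0.2924] mean [ 0.4364 -0.283   0.0526]
long 0.04 0.068 121 [ 0.4394 -0.3001  0.0224] cost 0.0018 mid [ 0.4389 -0.2924] mean [ 0.4364 -0.2832  0.0534]
long 0.086 0.125 73 [ 0.4393 -0.2923  0.0089] cost 0.0032 mid [ 0.4386 -0.2875] mean [ 0.4376 -0.2897  0.1052]
squat 0.006 0.032 236 [0.5815 0.2881] cost 0.001 mid [0.5791 0.2976] mean [0.5697 0.3087 0.0199]
squat 0.01 0.032 205 [0.5812 0.2888 0.0294] cost 0.001 mid [0.5791 0.2976] mean [0.5698 0.3085 0.0216]
balls [[0.46344918 0.32680392]
 [0.41869736 0.2951189 ]]
orange [ 0.47561523 -0.39894551]
orange [ 0.38493765 -0.21996953]
```

Call:
jog_arm(commands="0.373 0.361 0 0 0 0;0.373 0.361 0 0 0 0;0.373 0.361 0 0 0 0;0.373 0.361 0 0 0 0;0.373 0.361 0 0 0 0;0.373 0.361 0 0 0 0;0.373 0.361 0 0 0 0;0.373 0.361 0 0 0 0;0.373 0.361 0 0 0 0;0.373 0.361 0 0 0 0;0.373 0.361 0 0 0 0;0.373 0.361 0 0 0 0", gripper=100, grip_force=40)

```text
time: 2.4
eef_pos: [0.581, -0.2824, 0.2314]
tcp_rot: [0.988, 0.156, -0.0, 0.0]
contact_force: [-1.0, 0.3, -0.0]
opening: 1.0
```

```bash
python3 - <<'E'
from fit import *
d=snap('wrist','w1.png');W=world(d)
P=near(W,(.582,-.28),.06,.034,.05)
print(len(P),circ(P).x,P.mean(0),((P.min(0)+P.max(0))/2), get_state()['eef_pos'])
E
```

```text
2825 [ 0.58466843 -0.28248269  0.02091405] [ 0.58504383 -0.28241358  0.0399011 ] [ 0.58393951 -0.28266442  0.03831156] [ 0.58106158 -0.28221248  0.23139156]
```

View pics/w1.png

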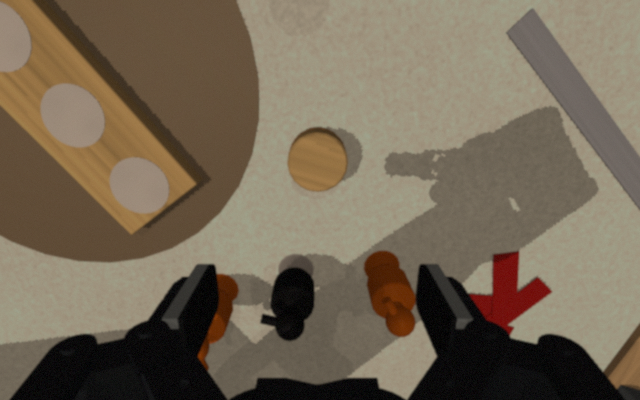

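Call:
jog_arm(commands="0.002 0.001 -0.06 0 0 0;0.002 0.001 -0.11 0 0 0;0.002 0.001 -0.15 0 0 0;0.002 0.001 -0.18 0 0 0;0.002 0.001 -0.2 0 0 0;0.002 0.001 -0.212 0 0 0;0.002 0.001 -0.221 0 0 0;0.002 0.001 -0.221 0 0 0")

```text
time: 3.45
eef_pos: [0.5841, -0.2799, 0.0104]
tcp_rot: [0.988, 0.157, 0.0, 0.0]
contact_force: [0.9, -0.9, -0.1]
opening: 1.001
```

Call:
jog_arm(commands="0 0 0 0 0 0;0 0 0 0 0 0;0 0 0 0 0 0;0 0 0 0 0 0;0 0 0 0 0 0;0 0 0 0 0 0;0 0 0 0 0 0;0 0 0 0 0 0", gripper=0, grip_force=40)

```text
time: 4.45
eef_pos: [0.5851, -0.2805, 0.012]
tcp_rot: [0.988, 0.157, 0.001, 0.001]
contact_force: [-0.1, -1.2, 6.8]
opening: 0.683
```

Call:
jog_arm(commands="0 0 0.04 0 0 0;0 0 0.08 0 0 0;-0.01 0.03 0.1 0 0 0;-0.015 0.08 0.1 0 0 0;-0.02 0.13 0.1 0 0 0;-0.025 0.18 0.1 0 0 0;-0.03 0.22 0.1 0 0 0;-0.034 0.244 0.1 0 0 0;-0.034 0.244 0.08 0 0 0;-0.034 0.244 0.07 0 0 0;-0.034 0.244 0.07 0 0 0;-0.034 0.244 0.07 0 0 0")

```text
time: 5.95
eef_pos: [0.5503, -0.0363, 0.0806]
tcp_rot: [0.988, 0.156, 0.0, 0.0]
contact_force: [-0.2, -0.5, -0.6]
opening: 0.687
```

```bash
cat >> fit.py <<'E'
def crop(d,fn,W,c,rad=.2):
    p=d['R']@np.r_[c,0.05]+d['t'];u=int(p[0]/p[2]*d['fx']+d['cx']);v=int(p[1]/p[2]*d['fy']+d['cy'])
    k=int(rad*d['fx']/p[2]);a=d['frame'][max(0,v-k):v+k,max(0,u-k):u+k,::-1]
    cv2.imwrite('pics/'+fn,cv2.resize(a,(560,560*a.shape[0]//a.shape[1]),interpolation=cv2.INTER_CUBIC))
E
python3 - <<'E'
from fit import *
for n in ['wrist','side','top']:
    d=snap(n,n+'2.png');W=world(d)
    e=get_state()['eef_pos']
    print(n,e)
    for r in cut_out(n,'plinth_mid'):
        m=r['pixels']&(d['z_map']>0);P=W[m]
        print(r['conf'],len(P),P.mean(0).round(4),P.min(0).round(3),P.max(0).round(3))
        P=P[(abs(P[:,2]-.085)<.04)]
        if len(P)>20: print(circ(P,.03).x)
    crop(d,n+'2c.png',W,e[:2],.15)
E
```

```text
wrist [ 0.5505141  -0.03629736  0.08089311]
0.62 19012 [ 0.5561 -0.0354  0.1045] [ 0.418 -0.108  0.   ] [ 0.58  -0.005  0.111]
[ 0.54792907 -0.03811043]
side [ 0.55056104 -0.03623277  0.08102731]
0.73 260 [ 0.5391 -0.0206  0.0935] [ 0.519 -0.061  0.07 ] [ 0.575 -0.004  0.112]
[ 0.54954906 -0.03606642]
top [ 0.55038803 -0.03608086  0.08084893]
```

View pics/wrist2.png

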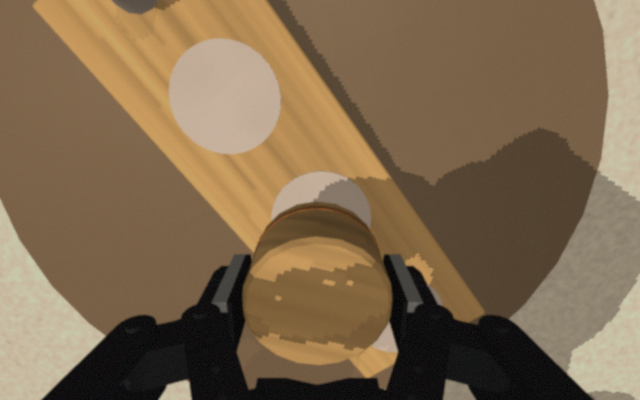

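View pics/side2c.png

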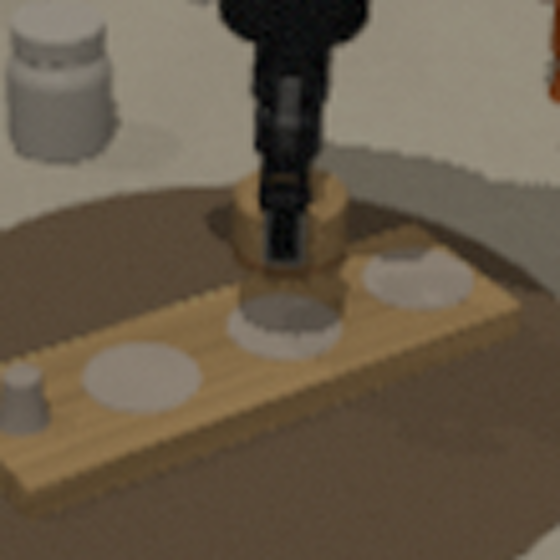

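```bash
python3 - <<'E'
from fit import *
d=pickle.load(open('/tmp/wrist2.png.pkl','rb'));W=world(d)
P=near(W,(.55,-.036),.05,.104,.116); f=d['frame'][(np.hypot(W[...,0]-.55,W[...,1]+.036)<.05)&(W[...,2]>.104)&(W[...,2]<.116)]
P=P[f[:,0].astype(int)-f[:,2]>25]
print(len(P),np.median(P[:,2]),cv2.minEnclosingCircle(P[:,:2].astype(np.float32)),P.mean(0))
E
```

```text
15471 0.10856814843752953 ((0.5574265122413635, -0.03497286140918732), 0.04300148785114288) [ 0.55238795 -0.03671794  0.10845601]
```

Call:
jog_arm(commands="-0.001 0 -0.015 0 0 0;-0.001 0 -0.028 0 0 0;-0.001 0 -0.036 0 0 0;-0.001 0 -0.042 0 0 0;-0.001 0 -0.046 0 0 0;-0.001 0 -0.0475 0 0 0;-0.001 0 -0.0475 0 0 0;-0.001 0 -0.0475 0 0 0")

```text
time: 7.25
eef_pos: [0.5491, -0.0358, 0.034]
tcp_rot: [0.988, 0.157, -0.0, -0.0]
contact_force: [-4.5, 0.3, 5.7]
opening: 0.681
```

Call:
jog_arm(commands="0 0 0 0 0 0;0 0 0 0 0 0;0 0 0 0 0 0;0 0 0 0 0 0;0 0 0.01 0 0 0;0 0 0.03 0 0 0;0 0 0.06 0 0 0;0 0 0.1 0 0 0;0 0 0.15 0 0 0;0 0 0.2 0 0 0;0 0 0.2 0 0 0", gripper=100)

```text
time: 8.62
eef_pos: [0.5519, -0.0365, 0.2397]
tcp_rot: [0.988, 0.157, 0.006, 0.002]
contact_force: [0.5, 0.5, 0.2]
opening: 1.0
```

Call:
jog_arm(commands="-0.04 0.05 0 0 0 0.15;-0.05 0.1 0 0 0 0.305;-0.07 0.15 0 0 0 0.305;-0.08 0.2 0 0 0 0.305;-0.09 0.25 0 0 0 0.305;-0.1 0.3 0 0 0 0.305;-0.108 0.344 0 0 0 0.305;-0.108 0.344 0 0 0 0.305;-0.108 0.344 0 0 0 0.305;-0.108 0.344 0 0 0 0.305")

```text
time: 9.88
eef_pos: [0.4412, 0.3071, 0.2325]
tcp_rot: [0.953, 0.304, -0.0, 0.0]
contact_force: [0.3, 0.4, -1.0]
opening: 1.001
```

```bash
python3 - <<'E'
from fit import *
for n in ['top','side','wrist']:
    d=snap(n,n+'3.png');W=world(d)
    P=near(W,(.55,-.037),.05,.055,.07); 
    if len(P)>9:print(n,'plinth top',len(P),P.mean(0),((P.min(0)+P.max(0))/2))
    P=near(W,(.55,-.037),.05,.03,.055); 
    if len(P)>9:print(circ(P,.03).x)
    P=near(W,(.441,.308),.045,.046,.066)
    if len(P)>9:print(n,'head',len(P),circ(P,.028).x)
    B=near(W,(.441,.308),.07,.095,.13)
    if len(B)>9:km=cv2.kmeans(B[:,:2].astype(np.float32),2,None,(3,50,1e-5),5,cv2.KMEANS_PP_CENTERS); print('balls',km[2])
print(get_state())
E
```

```text
top plinth top 520 [ 0.5462333  -0.03497005  0.0611161 ] [ 0.54534603 -0.03503796  0.06121527]
top head 68 [0.44119725 0.30857076]
balls [[0.42153034 0.29174945]
 [0.41408017 0.28686252]]
[ 0.54683078 -0.03503059]
side head 196 [0.44237467 0.30713201]
balls [[0.41722354 0.293983  ]
 [0.46521324 0.32802978]]
wrist plinth top 1037 [ 0.53642805 -0.02228268  0.06104698] [ 0.54089948 -0.02967189  0.05944236]
[ 0.5479431  -0.03757783]
wrist head 141 [0.47919673 0.33055215]
balls [[0.42012748 0.28985825]
 [0.46881244 0.32400882]]
{'time': 10.025, 'qpos': array([ 4.19506448e-01, -1.84332311e-02,  1.91190012e+00, -7.93717365e-05,
        1.24806548e+00,  1.37215691e+00]), 'dq': array([ 4.64816256e-03,  3.77995458e-04, -2.31172893e-03, -3.84497635e-05,
       -1.79683321e-03,  1.79357998e-03]), 'joint_efforts': array([ 6.39067101e-02, -2.81989306e+01, -2.89282376e+01,  2.00171962e-03,
        1.37295028e-03, -7.46228452e-04]), 'eef_pos': array([0.4413754 , 0.30730404, 0.23284787]), 'tcp_rot': array([9.52612142e-01, 3.04187615e-01, 3.41111398e-05, 3.40856539e-05]), 'contact_force': array([ 0.30642249, -0.45567467,  0.00819095]), 'wrist_torque': array([-0.06063337,  0.00927027,  0.01787365]), 'opening': 0.9960410564586443}
```

View pics/wrist3.png

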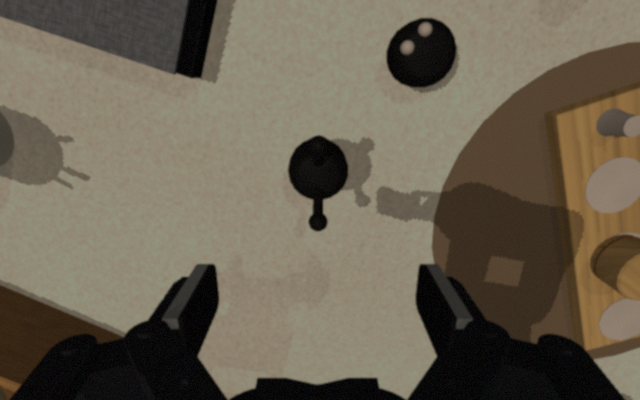

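View pics/top3.png

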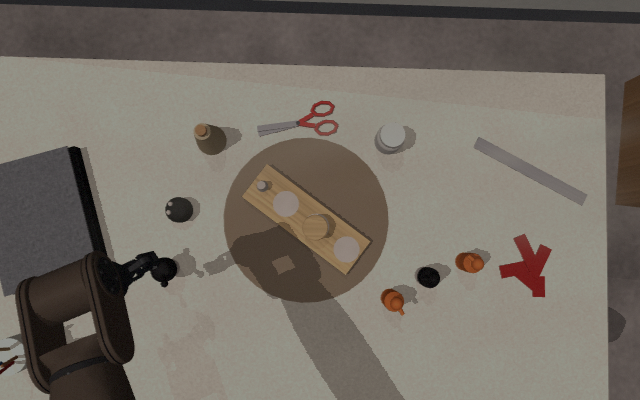

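```bash
python3 - <<'E'
from fit import *
for n in ['top','side']:
    d=pickle.load(open(f'/tmp/{n}3.png.pkl','rb'));W=world(d);crop(d,n+'3c.png',W,(.55,-.037),.12)
    P=near(W,(.55,-.037),.042,.056,.066)
    print(n,len(P),P.mean(0),np.percentile(P,[1,50,99],axis=0).round(4))
d=pickle.load(open(f'/tmp/top1.png.pkl','rb'));W=world(d);P=near(W,(.582,-.28),.042,.034,.045);print(P.mean(0),len(P))
E
```

```text
top 510 [ 0.54632858 -0.03493045  0.06107474] [[ 0.5189 -0.0636  0.0565]
 [ 0.5463 -0.0346  0.061 ]
 [ 0.5738 -0.0065  0.0653]]
side 8 [ 0.55799524 -0.02008096  0.06282158] [[ 0.5547 -0.0247  0.061 ]
 [ 0.5578 -0.0196  0.063 ]
 [ 0.5618 -0.0148  0.0645]]
[ 0.58163896 -0.27979357  0.03896492] 492
```

View pics/top3c.png

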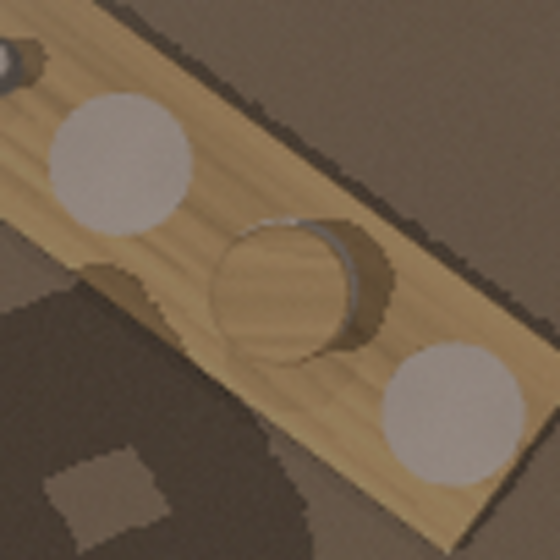

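View pics/side3c.png

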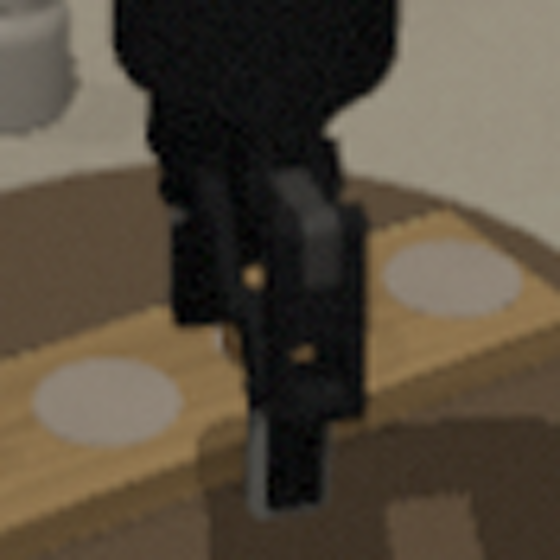

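Call:
jog_arm(commands="0.02 -0.05 0 0 0 0;0.04 -0.1 0 0 0 0;0.05 -0.15 0 0 0 0;0.07 -0.2 0 0 0 0;0.08 -0.25 0 0 0 0;0.1 -0.3 0 0 0 0;0.109 -0.3457 0 0 0 0;0.109 -0.3457 -0.06 0 0 0;0.109 -0.3457 -0.11 0 0 0;0.109 -0.3457 -0.15 0 0 0;0.109 -0.3457 -0.18 0 0 0;0.109 -0.3457 -0.193 0 0 0;0.109 -0.3457 -0.197 0 0 0;0.109 -0.3457 -0.197 0 0 0;0.109 -0.3457 -0.197 0 0 0")

```text
time: 11.9
eef_pos: [0.5511, -0.0378, 0.0373]
tcp_rot: [0.952, 0.305, 0.001, 0.001]
contact_force: [-0.0, -0.3, -0.3]
opening: 1.0
```

Call:
jog_arm(commands="0 0 0 0 0 0;0 0 0 0 0 0;0 0 0 0 0 0;0 0 0 0 0 0;0 0 0 0 0 0;0 0 0 0 0 0;0 0 0 0 0 0", gripper=60, grip_force=20)

```text
time: 12.78
eef_pos: [0.5505, -0.0375, 0.0366]
tcp_rot: [0.952, 0.305, 0.0, 0.0]
contact_force: [-1.2, 0.6, 5.4]
opening: 0.688
```

Call:
jog_arm(commands="0 0 0 0 0 0;0 0 0 0 0 0;0 0 0 0 0 0;0 0 0 0 0 0;0 0 0.01 0 0 0;0 0 0.03 0 0 0;0 0 0.06 0 0 0;0 0 0.1 0 0 0;0 0 0.15 0 0 0;0 0 0.2 0 0 0;0 0 0.2 0 0 0;-0.02 0.05 0.2 0 0 0;-0.04 0.1 0.2 0 0 0;-0.05 0.15 0.2 0 0 0;-0.07 0.2 0.2 0 0 0;-0.08 0.25 0.2 0 0 0;-0.1 0.3 0.2 0 0 0;-0.109 0.346 0.2 0 0 0;-0.109 0.346 0.2 0 0 0;-0.109 0.346 0.2 0 0 0", gripper=100)

```text
time: 15.28
eef_pos: [0.4407, 0.3081, 0.2351]
tcp_rot: [0.952, 0.305, -0.001, 0.0]
contact_force: [-0.4, 0.2, -0.1]
opening: 1.003
```

```bash
python3 - <<'E'
from fit import *
d=snap('top','top4.png');W=world(d);crop(d,'top4c.png',W,(.55,-.037),.12)
P=near(W,(.55,-.037),.042,.056,.066)
print(len(P),P.mean(0)); print(get_state()['eef_pos'])
E
```

```text
517 [ 0.54777939 -0.03723338  0.06105189]
[0.44097477 0.30764298 0.23528166]
```

View pics/top4c.png

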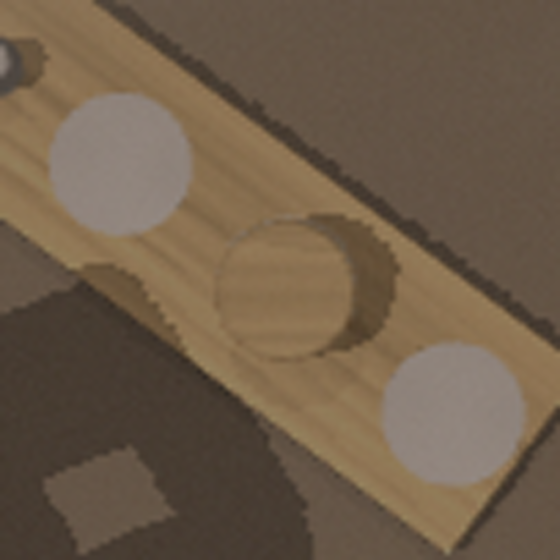

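Call:
jog_arm(commands="0 0 -0.05 0 0 0;0 0 -0.1 0 0 0;0 0 -0.13 0 0 0;0 0 -0.155 0 0 0;0 0 -0.175 0 0 0;0 0 -0.185 0 0 0;0 0 -0.191 0 0 0;0 0 -0.191 0 0 0;0 0 -0.191 0 0 0")

```text
time: 16.45
eef_pos: [0.4417, 0.3087, 0.0457]
tcp_rot: [0.952, 0.305, 0.001, -0.0]
contact_force: [0.7, -0.7, 0.1]
opening: 1.001
```

Call:
jog_arm(commands="0 0 0 0 0 0;0 0 0 0 0 0;0 0 0 0 0 0;0 0 0 0 0 0;0 0 0 0 0 0;0 0 0 0 0 0;0 0 0 0 0 0;0 0 0 0 0 0", gripper=0, grip_force=35)

```text
time: 17.45
eef_pos: [0.4417, 0.3088, 0.0457]
tcp_rot: [0.952, 0.305, 0.001, -0.0]
contact_force: [-1.4, 0.0, 6.0]
opening: 0.636
```

Call:
jog_arm(commands="0 0 0.02 0 0 0;0 0 0.05 0 0 0;0 0 0.09 0 0 0;0 0 0.12 0 0 0;0 0 0.15 0 0 0;0 0 0.15 0 0 0;0 0 0.15 0 0 0")

```text
time: 18.32
eef_pos: [0.44, 0.3081, 0.1928]
tcp_rot: [0.952, 0.305, -0.002, 0.0]
contact_force: [-0.9, -1.2, -1.0]
opening: 0.633
```

```bash
python3 - <<'E'
from fit import *
d=snap('side','s5.png');W=world(d);crop(d,'s5c.png',W,(.44,.308),.2)
snap('wrist','w5.png'); s=get_state();print(s['eef_pos'],s['tcp_rot'],s['opening'])
E
```

```text
[0.43980683 0.30795434 0.19230244] [ 9.52369092e-01  3.04940369e-01 -2.10684673e-03  2.11613144e-04] 0.6315943310900158
```

View pics/s5c.png

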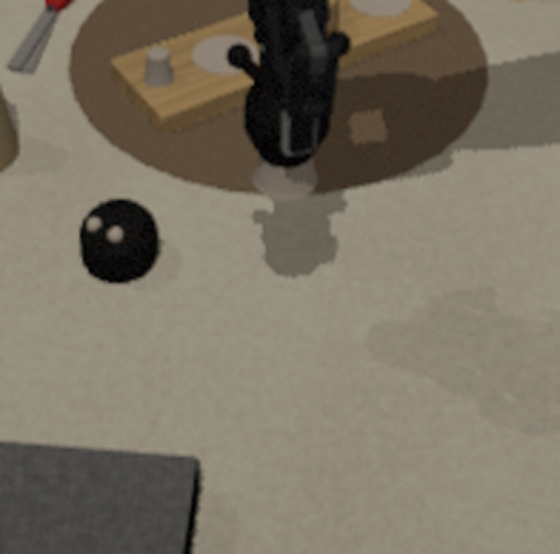

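View pics/w5.png

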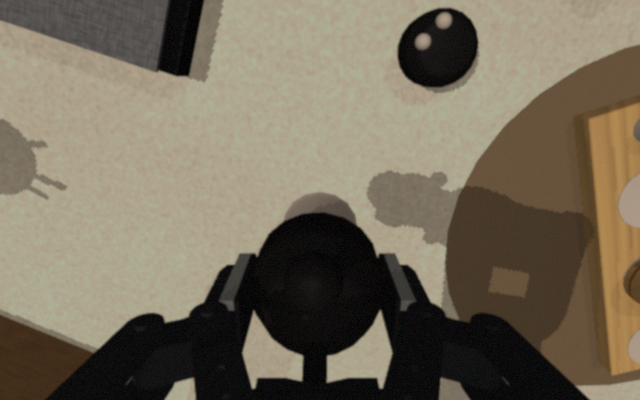

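Call:
jog_arm(commands="0.01 -0.03 0 0 0 -0.1;0.03 -0.07 0 0 0 -0.25;0.04 -0.11 0 0 0 -0.4;0.05 -0.15 0 0 0 -0.55;0.065 -0.2 0 0 0 -0.7;0.08 -0.25 0 0 0 -0.85;0.09 -0.29 0 0 0 -1.0;0.1 -0.32 0 0 0 -1.12;0.109 -0.34 0 0 0 -1.2;0.109 -0.345 0 0 0 -1.239;0.109 -0.345 0 0 0 -1.239;0.109 -0.345 0 0 0 -1.239;0.109 -0.345 -0.03 0 0 -1.239;0.109 -0.345 -0.05 0 0 -1.239;0.109 -0.345 -0.06 0 0 -1.239;0.109 -0.345 -0.06 0 0 -1.239;0.109 -0.345 -0.06 0 0 -1.239")

```text
time: 20.55
eef_pos: [0.5507, -0.0365, 0.1359]
tcp_rot: [0.953, -0.304, 0.001, -0.0]
contact_force: [-0.2, 0.8, -1.1]
opening: 0.637
```

```bash
python3 - <<'E'
from fit import *
for n in ['side','top','wrist']:
    d=snap(n,n+'6.png');W=world(d);crop(d,n+'6c.png',W,(.55,-.037),.15)
    if n!='wrist':
        P=near(W,(.55,-.037),.05,.085,.135);f=None
        for r in cut_out(n,'feelers_mid'):
            m=r['pixels']&(d['z_map']>0);Q=W[m];print(n,r['conf'],len(Q),Q.mean(0),Q.min(0),Q.max(0))
s=get_state();print(s['eef_pos'],s['tcp_rot'],s['opening'],s['qpos'])
E
```

```text
side 0.78 569 [ 0.54327447 -0.02673023  0.14200285] [ 5.17560247e-01 -3.89653325e-01 -1.42130395e-04] [ 0.67701678 -0.00406277  0.20660903]
top 0.27 732 [ 0.75523445 -0.20143331  0.07064744] [ 0.72891603 -0.23434768 -0.00249418] [ 0.78846729 -0.17373495  0.08976411]
[ 0.55040417 -0.03661483  0.13551742] [ 9.52452531e-01 -3.04686407e-01  6.06259906e-04 -5.00618368e-05] 0.6351248771236399 [-2.50389831e-01  1.15925350e-01  1.96089167e+00  3.22454567e-05
  1.06355932e+00  1.93960930e+00]
```

View pics/side6c.png

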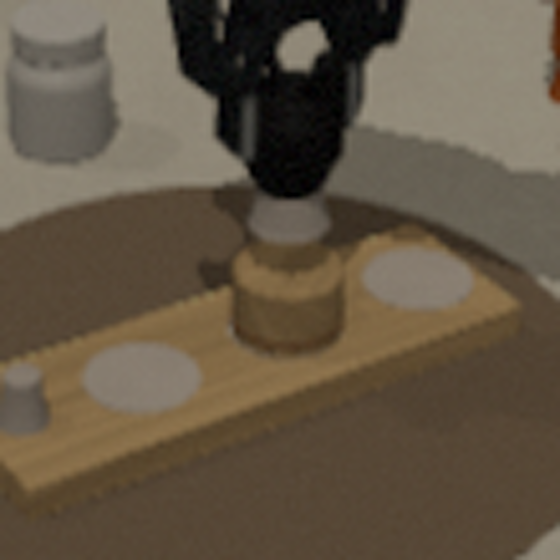

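View pics/wrist6.png

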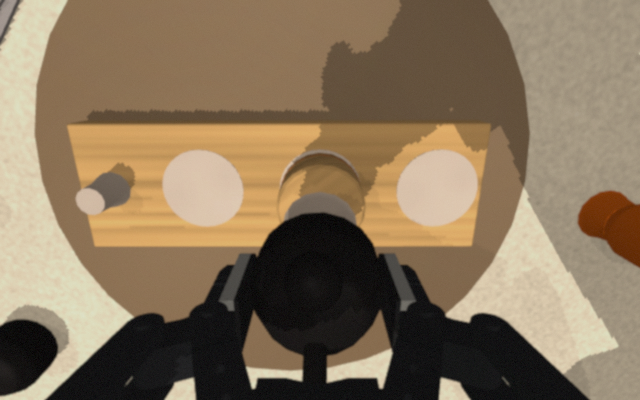

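```bash
python3 - <<'E'
from fit import *
d=pickle.load(open('/tmp/side6.png.pkl','rb'));W=world(d)
P=near(W,(.55,-.037),.05,.028,.056);print('plinth',len(P),circ(P,.03).x)
for z0,z1 in [(.088,.092),(.092,.098),(.098,.105),(.105,.112),(.136,.158)]:
    P=near(W,(.55,-.037),.06,z0,z1); 
    if len(P)>6: print(z0,len(P),circ(P,.028 if z0>.13 else .022).x,P.min(0),P.max(0))
E
```

```text
plinth 185 [ 0.54939001 -0.03812055]
0.092 44 [ 0.55056243 -0.0386959 ] [ 0.52794788 -0.04736531  0.09200844] [ 0.56940428 -0.01478171  0.09731574]
0.098 29 [ 0.53651471 -0.00193277] [ 0.53100994 -0.03613069  0.09812054] [ 0.56269674 -0.01252141  0.10471607]
0.105 43 [ 0.55132483 -0.04091597] [ 0.53087122 -0.04374306  0.10520603] [ 0.56607395 -0.01438495  0.11163863]
0.136 181 [ 0.55158395 -0.03430616] [ 0.52140353 -0.06481377  0.13618534] [5.77876154e-01 4.74459831e-04 1.57933865e-01]
```

Call:
jog_arm(commands="-0.0015 0 -0.01 0 0 0;-0.0015 0 -0.018 0 0 0;-0.0015 0 -0.023 0 0 0;-0.0015 0 -0.026 0 0 0;-0.0015 0 -0.0275 0 0 0;-0.0015 0 -0.0275 0 0 0;-0.0015 0 -0.0275 0 0 0")

```text
time: 21.68
eef_pos: [0.5489, -0.0366, 0.1078]
tcp_rot: [0.952, -0.305, 0.001, -0.0]
contact_force: [-1.5, -0.5, 1.4]
opening: 0.63
```

Call:
jog_arm(commands="0 0 -0.0005 0 0 0;0 0 -0.0005 0 0 0;0 0 -0.0005 0 0 0;0 0 -0.0005 0 0 0;0 0 -0.0005 0 0 0;0 0 -0.0005 0 0 0;0 0 0.01 0 0 0;0 0 0.03 0 0 0;0 0 0.06 0 0 0;0 0 0.1 0 0 0;0 0 0.14 0 0 0;0 0 0.15 0 0 0;0 0 0.15 0 0 0", gripper=100)

```text
time: 23.3
eef_pos: [0.5487, -0.0365, 0.2579]
tcp_rot: [0.952, -0.305, 0.001, -0.0]
contact_force: [0.2, -0.4, -0.3]
opening: 1.002
```

```bash
python3 - <<'E'
from fit import *
s=get_state();print(s['eef_pos'],s['tcp_rot'],s['opening'])
for n in ['side','wrist']:
    d=snap(n,n+'7.png');W=world(d);crop(d,n+'7c.png',W,(.55,-.037),.15)
    if n=='side':
        for nm,z0,z1,r in [('plinth',.028,.056,.03),('foot',.066,.073,.022),('head',.108,.128,.028)]:
            P=near(W,(.55,-.037),.05,z0,z1);print(nm,len(P),circ(P,r).x)
E
```

```text
[ 0.54866844 -0.03652554  0.25787291] [ 9.52458701e-01 -3.04666944e-01  6.87671663e-04 -5.82020418e-05] 1.002488669706126
plinth 193 [ 0.54910233 -0.03801953]
foot 43 [ 0.54898785 -0.03939278]
head 142 [ 0.54792021 -0.03745224]
```

View pics/side7c.png

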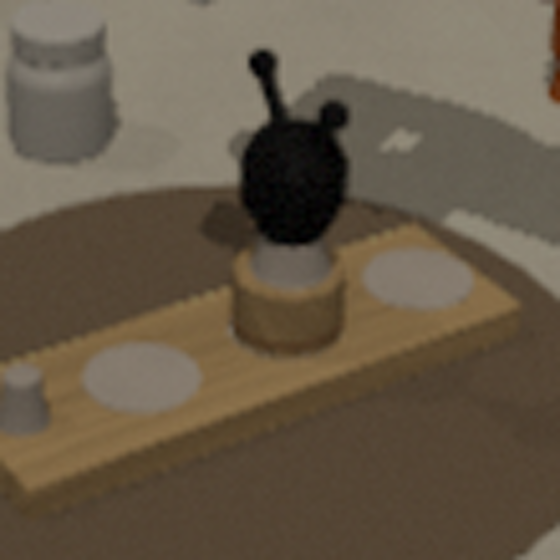

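Call:
jog_arm(commands="0.005 0.04 0 0 0 0.15;0.01 0.09 0 0 0 0.33;0.015 0.14 0 0 0 0.5;0.02 0.19 0 0 0 0.68;0.025 0.24 0 0 0 0.86;0.03 0.29 0 0 0 1.04;0.032 0.325 0 0 0 1.22;0.032 0.325 0 0 0 1.4;0.032 0.325 0 0 0 1.571;0.032 0.325 -0.03 0 0 1.571;0.032 0.325 -0.05 0 0 1.571;0.032 0.325 -0.05 0 0 1.571;0.032 0.325 -0.05 0 0 1.571")

```text
time: 25.02
eef_pos: [0.5808, 0.2885, 0.2075]
tcp_rot: [0.889, 0.458, 0.0, 0.0]
contact_force: [0.8, 0.1, 0.9]
opening: 1.005
```

```bash
python3 - <<'E'
from fit import *
s=get_state();print(s['eef_pos'],s['tcp_rot'],s['opening'])
for n in ['wrist','side']:
    d=snap(n,n+'8.png');W=world(d)
    P=near(W,(.581,.2885),.045,.008,.03);print(len(P), circ(P,.03).x if len(P)>8 else 0)
E
```

```text
[0.58075576 0.28850211 0.20751959] [8.88911229e-01 4.58079494e-01 6.99957850e-05 1.08110393e-05] 1.0045654947603138
196 [0.61366588 0.33087369]
198 [0.58143342 0.28806397]
```

View pics/wrist8.png

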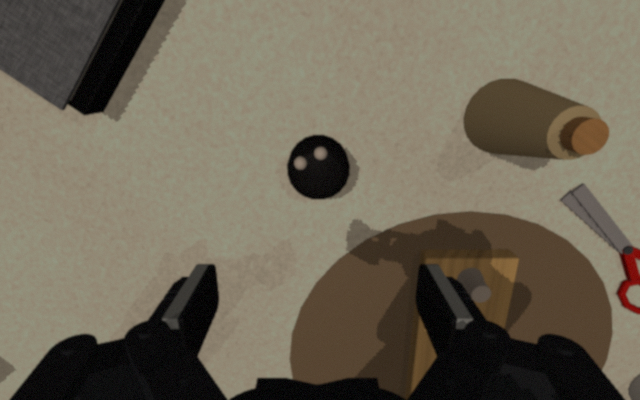

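Call:
jog_arm(commands="0 0 -0.05 0 0 0;0 0 -0.1 0 0 0;0 0 -0.14 0 0 0;0 0 -0.17 0 0 0;0 0 -0.19 0 0 0;0 0 -0.198 0 0 0;0 0 -0.202 0 0 0;0 0 -0.202 0 0 0;0 0 -0.202 0 0 0")

```text
time: 26.25
eef_pos: [0.5813, 0.2888, 0.0065]
tcp_rot: [0.889, 0.458, 0.001, 0.0]
contact_force: [0.1, -0.3, 0.7]
opening: 1.002
```

Call:
jog_arm(commands="0 0 0 0 0 0;0 0 0 0 0 0;0 0 0 0 0 0;0 0 0 0 0 0;0 0 0 0 0 0;0 0 0 0 0 0;0 0 0 0 0 0;0 0 0 0 0 0", gripper=0, grip_force=35)

```text
time: 27.25
eef_pos: [0.5813, 0.2887, 0.0064]
tcp_rot: [0.889, 0.458, 0.001, 0.0]
contact_force: [-0.5, -0.9, 6.0]
opening: 0.683
```

Call:
jog_arm(commands="0 0 0.02 0 0 0;0 0 0.05 0 0 0;0 0 0.09 0 0 0;0 -0.03 0.1 0 0 0;0.005 -0.08 0.1 0 0 0;0.01 -0.13 0.1 0 0 0;0.015 -0.18 0.1 0 0 0;0.02 -0.22 0.1 0 0 0;0.021 -0.25 0.1 0 0 0;0.021 -0.251 0.08 0 0 0;0.021 -0.251 0.06 0 0 0;0.021 -0.251 0.06 0 0 0;0.021 -0.251 0.06 0 0 0")

```text
time: 28.88
eef_pos: [0.6013, 0.0385, 0.0649]
tcp_rot: [0.889, 0.459, -0.0, -0.0]
contact_force: [-0.3, 0.0, -0.7]
opening: 0.686
```

```bash
python3 - <<'E'
from fit import *
s=get_state();print(s['eef_pos'],s['tcp_rot'],s['opening'])
for n in ['side','wrist','top']:
    d=snap(n,n+'9.png');W=world(d);crop(d,n+'9c.png',W,(.6,.037),.15)
    for r in cut_out(n,'squat_mid'):
        m=r['pixels']&(d['z_map']>0);Q=W[m];print(n,r['conf'],len(Q),Q.mean(0),Q.min(0),Q.max(0))
        Q=Q[(Q[:,2]>.068)&(Q[:,2]<.09)]
        if len(Q)>9: print(circ(Q,.03).x)
E
```

```text
[0.60129654 0.03853765 0.06488839] [ 8.88539810e-01  4.58799337e-01 -3.26195348e-04 -2.62076957e-04] 0.6859639355572318
side 0.64 286 [0.60353273 0.05909544 0.09104582] [0.58199537 0.0135281  0.06002398] [0.63534033 0.07170216 0.1342072 ]
[0.6013009  0.03834065]
wrist 0.86 18472 [0.60884065 0.04583104 0.09877421] [ 0.52514316 -0.05247006  0.02045529] [0.6321352  0.06677944 0.11101758]
[0.63424891 0.08138672]
top 0.63 610 [ 0.54690843 -0.03639782  0.1415142 ] [ 0.51524854 -0.06412175  0.01697254] [ 0.58312069 -0.0080427   0.17950449]
```

View pics/wrist9.png

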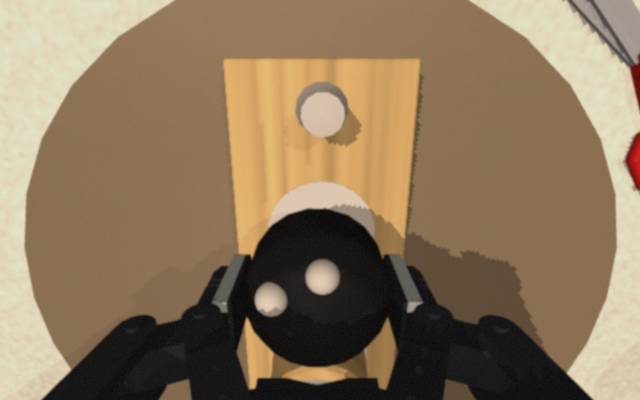

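View pics/side9c.png

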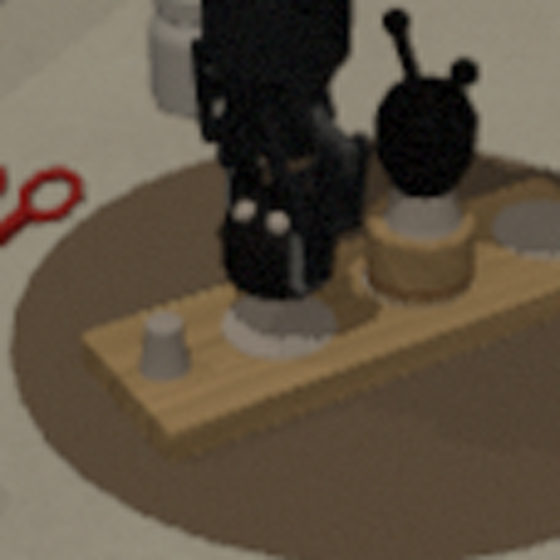

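Call:
jog_arm(commands="0.001 -0.001 -0.015 0 0 0;0.001 -0.001 -0.025 0 0 0;0.001 -0.001 -0.031 0 0 0;0.001 -0.001 -0.034 0 0 0;0.001 -0.001 -0.036 0 0 0;0.001 -0.001 -0.036 0 0 0;0.001 -0.001 -0.036 0 0 0")

```text
time: 30.05
eef_pos: [0.6028, 0.0365, 0.0297]
tcp_rot: [0.889, 0.458, 0.0, 0.0]
contact_force: [-0.1, -0.4, -1.1]
opening: 0.683
```

Call:
jog_arm(commands="0 0 0 0 0 0;0 0 0 0 0 0;0 0 0 0 0 0;0 0 0 0 0 0;0 0 0 0 0 0;0 0 0.01 0 0 0;0 0 0.03 0 0 0;0 0 0.06 0 0 0;0 0 0.1 0 0 0;0 0 0.15 0 0 0;0 0 0.2 0 0 0;0 0 0.23 0 0 0;0 0 0.23 0 0 0", gripper=100)

```text
time: 31.68
eef_pos: [0.6043, 0.0364, 0.2651]
tcp_rot: [0.889, 0.458, 0.004, 0.003]
contact_force: [0.3, -0.0, -1.2]
opening: 0.997
```

Call:
jog_arm(commands="-0.02 -0.04 0 0 0 0.1;-0.04 -0.09 0 0 0 0.2;-0.07 -0.14 0 0 0 0.3;-0.09 -0.19 0 0 0 0.4;-0.12 -0.24 0 0 0 0.5;-0.14 -0.29 0 0 0 0.62;-0.164 -0.336 0 0 0 0.62;-0.164 -0.336 -0.03 0 0 0.62;-0.164 -0.336 -0.05 0 0 0.62;-0.164 -0.336 -0.05 0 0 0.62;-0.164 -0.336 -0.05 0 0 0.62")

```text
time: 33.05
eef_pos: [0.4386, -0.2994, 0.2097]
tcp_rot: [0.707, 0.708, -0.0, 0.0]
contact_force: [0.2, 0.8, -0.2]
opening: 1.004
```

```bash
python3 - <<'E'
from fit import *
s=get_state();print(s['eef_pos'],s['tcp_rot'],s['opening'],s['qpos'])
for n in ['wrist','side','top']:
    d=snap(n,n+'10.png');W=world(d);crop(d,n+'10c.png',W,(.55,-.037),.15)
    for nm,c,rad,z0,z1,r in [('long',(.4388,-.2995),.037,.036,.068,.023),('squat',(.602,.0365),.04,.03,.052,.03),('plinth',(.549,-.037),.04,.028,.056,.03)]:
        P=near(W,c,rad,z0,z1);
        if len(P)>8: print(n,nm,len(P),circ(P,r).x)
E
```

```text
[ 0.43863408 -0.29944261  0.20966838] [ 7.06668855e-01  7.07544426e-01 -1.89982627e-06  1.20630359e-04] 1.0044333248969903 [-7.90144798e-01 -1.30265189e-02  1.95014589e+00 -2.68332666e-06
  1.20423201e+00 -7.91382080e-01]
wrist long 334 [ 0.44001379 -0.30253347]
side long 136 [ 0.43963403 -0.30115498]
side squat 160 [0.60259899 0.03644311]
side plinth 185 [ 0.54954981 -0.03810824]
top long 70 [ 0.43781832 -0.29966426]
top squat 20 [0.60120387 0.03756754]
```

View pics/wrist10.png

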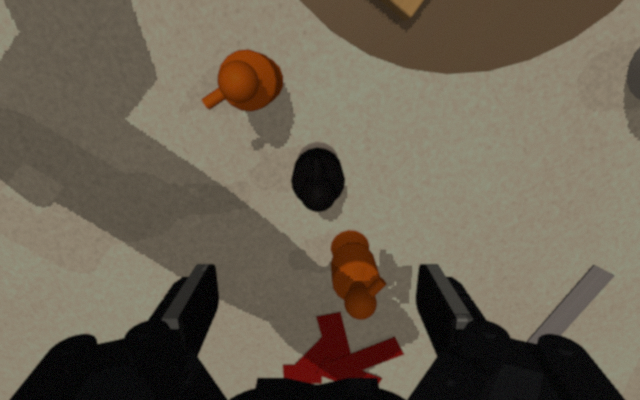

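View pics/top10c.png

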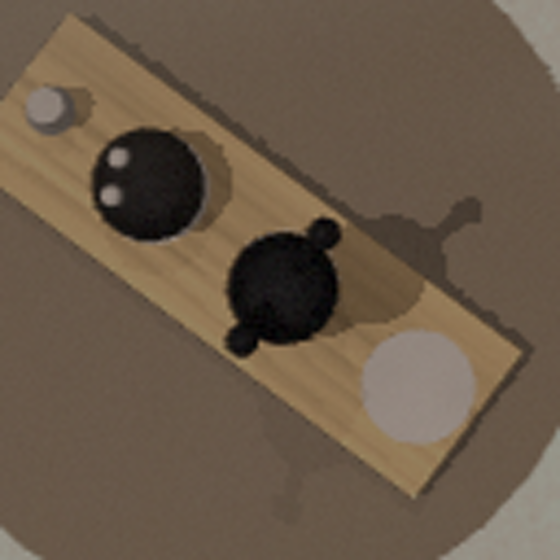

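```bash
python3 - <<'E'
import pickle
d=pickle.load(open('/tmp/wrist10.png.pkl','rb'));print(-d['R'].T@d['t'],d['R'][2])
E
```

```text
[ 0.4393341  -0.21643579  0.35223388] [ 0.00146204 -0.3255456  -0.94552521]
```

Call:
jog_arm(commands="0 -0.001 -0.05 0 0 0;0 -0.001 -0.09 0 0 0;0 -0.001 -0.12 0 0 0;0 -0.001 -0.14 0 0 0;0 -0.001 -0.155 0 0 0;0 -0.001 -0.162 0 0 0;0 -0.001 -0.1655 0 0 0;0 -0.001 -0.1655 0 0 0;0 -0.001 -0.1655 0 0 0")

```text
time: 34.33
eef_pos: [0.4389, -0.3009, 0.0445]
tcp_rot: [0.707, 0.707, -0.0, 0.001]
contact_force: [-0.1, 0.8, 0.0]
opening: 1.0
```

Call:
jog_arm(commands="0 0 0 0 0 0;0 0 0 0 0 0;0 0 0 0 0 0;0 0 0 0 0 0;0 0 0 0 0 0;0 0 0 0 0 0;0 0 0 0 0 0;0 0 0 0 0 0", gripper=0, grip_force=35)

```text
time: 35.33
eef_pos: [0.4389, -0.3008, 0.0443]
tcp_rot: [0.707, 0.707, 0.0, 0.0]
contact_force: [1.1, -0.0, 4.7]
opening: 0.525
```

Call:
jog_arm(commands="0 0 0.02 0 0 0;0 0 0.05 0 0 0;0 0 0.09 0 0 0;0 0 0.13 0 0 0;0.01 0.03 0.14 0 0 -0.1;0.02 0.07 0.14 0 0 -0.22;0.03 0.11 0.14 0 0 -0.35;0.045 0.15 0.14 0 0 -0.48;0.058 0.18 0.14 0 0 -0.6;0.058 0.19 0.14 0 0 -0.62;0.058 0.19 0.12 0 0 -0.62;0.058 0.19 0.09 0 0 -0.62;0.058 0.19 0.07 0 0 -0.62;0.058 0.19 0.06 0 0 -0.62;0.058 0.19 0.06 0 0 -0.62;0.058 0.19 0.06 0 0 -0.62")

```text
time: 37.33
eef_pos: [0.4971, -0.1108, 0.1046]
tcp_rot: [0.889, 0.458, 0.0, 0.001]
contact_force: [-0.7, -0.0, -0.5]
opening: 0.523
```

```bash
python3 - <<'E'
from fit import *
s=get_state();print(s['eef_pos'],s['tcp_rot'],s['opening'])
for n in ['side','wrist','top']:
    d=snap(n,n+'11.png');W=world(d);crop(d,n+'11c.png',W,(.5,-.11),.15)
    for z0,z1,r in [(.064,.072,.022),(.09,.12,.023),(.096,.13,.023)]:
        P=near(W,(.4974,-.11),.035,z0,z1)
        if len(P)>8: print(n,z0,len(P),circ(P,r).x)
E
```

```text
[ 0.4970638  -0.1108223   0.10460142] [8.88900508e-01 4.58099744e-01 4.26829324e-04 5.72806544e-04] 0.5229017235287872
side 0.064 43 [ 0.49920791 -0.1133372 ]
side 0.09 135 [ 0.49663725 -0.11042315]
side 0.096 174 [ 0.49598239 -0.10981067]
wrist 0.064 548 [ 0.51964637 -0.08278197]
wrist 0.09 2563 [ 0.51965334 -0.0795258 ]
wrist 0.096 4641 [ 0.49755282 -0.11192909]
```

View pics/wrist11.png

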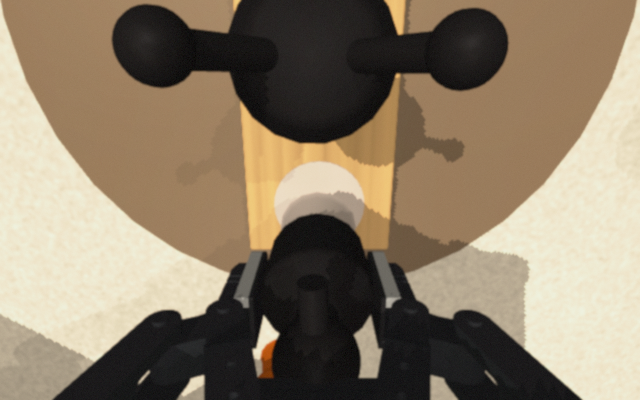

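View pics/side11c.png

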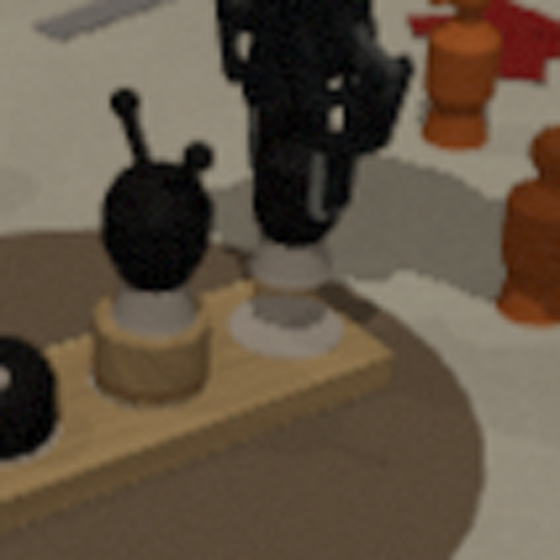

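Call:
jog_arm(commands="0 0.001 -0.01 0 0 0;0 0.001 -0.02 0 0 0;0 0.001 -0.028 0 0 0;0 0.001 -0.033 0 0 0;0 0.001 -0.036 0 0 0;0 0.001 -0.0375 0 0 0;0 0.001 -0.0375 0 0 0;0 0.001 -0.0375 0 0 0")

```text
time: 38.48
eef_pos: [0.4967, -0.1096, 0.0665]
tcp_rot: [0.889, 0.458, 0.0, 0.0]
contact_force: [0.6, -1.4, -1.2]
opening: 0.529
```

Call:
jog_arm(commands="0 0 -0.0005 0 0 0;0 0 -0.0005 0 0 0;0 0 -0.0005 0 0 0;0 0 -0.0005 0 0 0;0 0 -0.0005 0 0 0;0 0 -0.0005 0 0 0;0 0 0.01 0 0 0;0 0 0.03 0 0 0;0 0 0.06 0 0 0;0 0 0.1 0 0 0;0 0 0.15 0 0 0;0 0 0.2 0 0 0;-0.03 -0.05 0.2 0 0 0;-0.04 -0.1 0.2 0 0 0;-0.05 -0.15 0.2 0 0 0;-0.06 -0.2 0.2 0 0 0;-0.06 -0.25 0.2 0 0 0;-0.06 -0.25 0.2 0 0 0", gripper=100)

```text
time: 40.72
eef_pos: [0.4358, -0.3623, 0.2668]
tcp_rot: [0.89, 0.456, -0.0, 0.0]
contact_force: [0.7, 0.1, 0.1]
opening: 1.005
```

```bash
python3 - <<'E'
from fit import *
s=get_state();print(s['eef_pos'],s['time'])
for n in ['side','top']:
    d=snap(n,n+'12.png');W=world(d);crop(d,n+'12c.png',W,(.55,-.037),.16)
    for nm,c,rad,z0,z1,r in [('long',(.4974,-.11),.037,.058,.09,.023),('longfoot',(.4974,-.11),.037,.026,.034,.022),('squat',(.602,.0365),.04,.03,.052,.03),('plinth',(.549,-.037),.04,.028,.056,.03),('head',(.549,-.037),.04,.108,.128,.028)]:
        P=near(W,c,rad,z0,z1);
        if len(P)>8: print(n,nm,len(P),circ(P,r).x)
    for q in ['cone_mid','jar_mid','scissors_mid']:
        for r in cut_out(n,q)[:1]: print(q,r['conf'],np.round(r['box']))
E
```

```text
[ 0.4357892  -0.36233458  0.26676876] 40.725
side long 167 [ 0.49730716 -0.10988074]
side longfoot 48 [ 0.49834977 -0.11117583]
side squat 151 [0.60299734 0.03676131]
side plinth 188 [ 0.54937395 -0.03793741]
side head 142 [ 0.54839619 -0.03717288]
cone_mid 0.84 [219. 242.  30.  54.]
jar_mid 0.82 [290. 166.  20.  31.]
scissors_mid 0.6 [248. 209.  34.  36.]
top long 20 [ 0.49618468 -0.10928054]
top squat 22 [0.60145551 0.03746267]
top head 23 [ 0.54652768 -0.03599282]
cone_mid 0.89 [209. 141.  29.  30.]
jar_mid 0.85 [389. 138.  31.  33.]
scissors_mid 0.6 [299. 118.  78.  33.]
```

View pics/top12c.png

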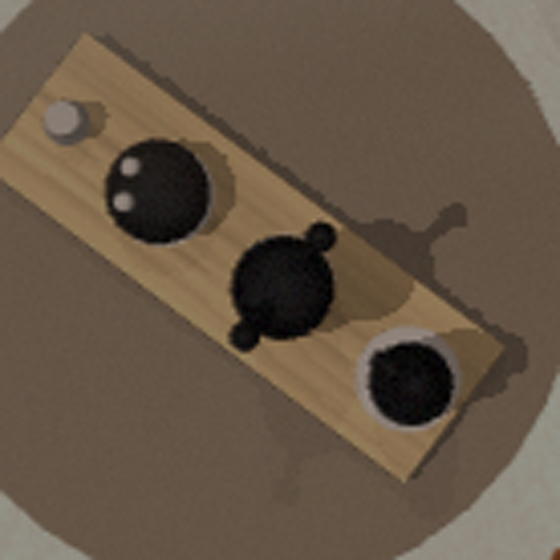

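View pics/side12c.png

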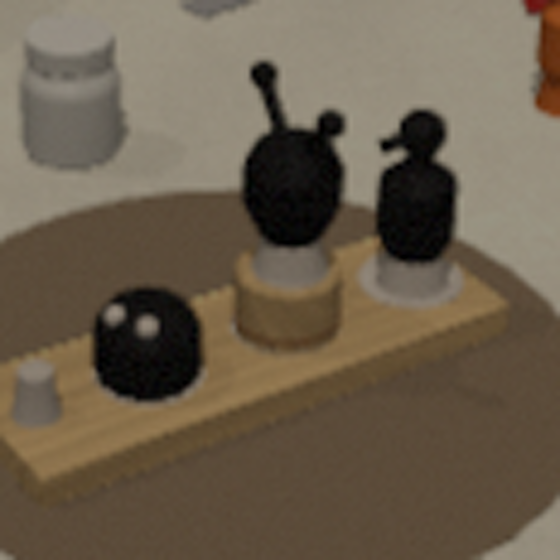

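All stand upright and centred to about 2 mm, and the bystanders have not moved. I'm handing the job in.

```bash
python3 -c "
from plant import ctrl
print(ctrl.sign_off())"
```

```text
the job is handed in; nothing more can be done
None
```

The display is set up and handed in at about 41 s, in the order asked: plinth on the middle patch, two-feelered figure on the plinth, squat dome on the patch by the stub, black long-necked figure on the far patch. I first set the plinth down about 4 mm off, so I regripped it lightly and centred it before adding the figure.

- **Placing:** in the final top and side pictures everything is upright and let go. The fits put each piece within about 2 mm of its patch or the plinth centre, and the two cameras agree to about 2 mm.
- **Left alone:** the cone, jar and scissors appear where they were at the start, to within 2–4 pixels in the detector boxes. I did not touch the orange look-alikes; the one or two that show in the last pictures and the earlier views looked undisturbed.
- **Weak check:** the top camera's fit of the feelered figure's head used only 23 points and read about 1.7 mm closer to the robot than the plinth. The side camera showed about 1 mm.

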